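Set both balls of the rolling-ball tester behind their catches

ROBOT

A 6-joint arm with a two-finger parallel gripper is mounted at the origin on the work surface. World frame = base frame: x ahead of the robot, y to its left, z up, the work surface at z = 0. Lengths are in m, angles in degrees, forces in N, time in s.
With the tool pointing down it reaches from about 0.25 to 0.725 m from the base axis. Payload 9.7 kg.
Tool frame: the origin (TCP) lies at the very end of the fingers, on their centre line; the grasp point (between the pads) lies 19 mm behind it (bot.grip_depth is the distance from the TCP to the grasp point, in m); z points along the fingers, y is the direction in which the jaws open and shut (so a half turn about z gives the same grasp; the last joint's range is limited). The gripper opens to 85 mm and grips with 20 to 120 N. Pads are 22 mm wide; open, the fingers measure 114 mm over their backs; the gripper's body (76 mm by 85 mm) begins 54 mm behind the grasp point. The pads swing forward as they close: fully open they stand 13 mm farther back than shut.
Start: joints at [-65.546, 4.979, 10.078, 95.1, 0, 90], TCP at [0.228, -0.501, 0.231] pointing down, gripper open.
Joint ranges: [-179.16, 179.16], [-48.56, 103.87], [-65.8, 70.77], [-126.05, 130.52], [-82.76, 87.17], [-180, 180]. Speed limits (degrees/s): [127.2, 127.2, 147.25, 180, 180, 180].

INTERFACE

Orientations are given as [roll, pitch, yaw] about the fixed x, y, z axes, in that order (R = Rz(yaw) Ry(pitch) Rx(roll)).
In Python, from workcell import bot, viewer gives the robot as it stands.
- The arm moves only by the tool arm_command, never from a script. Its argument "motion" is a list of rows, each a list of 3 entries, a list of its own where there are three numbers: the opening, from 0 (shut) to 1 (fully open), then the shift along the tool's x, y, z in units of 60 mm (1.0 is 60 mm), then the turn, a rotation vector about the tool's x, y, z in units of 6 degrees (1.0 is 6 degrees). A call has 1 to 12 rows; each row shifts and turns the commanded pose from where the row before left it, along the tool's axes as they then stand; what a row does not reach is not made up. A row lasts 1/8 s, in which the tool goes at most 62.5 mm and 10.7 degrees, less where a joint would pass 70% of its speed; a pose out of reach is approached as far as the arm can. A call is refused whole if a number of a shift passes 1 or a number of a turn 1, either way. A call with a gripper value outside its range is refused whole. The fingers move at their own pace and stop on an object; "newtons" is the grip in N (left out, the last holds). Time passes only in rows, so rows that do not move let the fingers close. It gives the time, the measured TCP pose, the force and the opening at its end, in the units of the state.
- bot.get_obs(): the state, without advancing time (a new reading comes with each control period).
- viewer.camera(name): name is "scene" or "top" or "wrist"; returns the picture (384x512x3 uint8, blue, green, red); there is no depth.
- viewer.calibration(name): a dict with "fx", "fy", "cx", "cy" (pixels), "k1" (the pictures are not rectified: a ray, as slopes to the right and down, at radius r is drawn at 1 + k1 r^2 times it, then the intrinsics apply), "T" (4x4, takes a point from camera to world coordinates). Camera axes: x right, y down, z forward; pixel columns grow to the right and rows downward; lengths in m; the calibration is good to about 2 mm. A picture is of the moment at which its call begins: read the wrist's pose just before it. calibration takes no time and is no camera call; for the wrist camera it gives the pose at the moment of the call.
- bot.job_done(): hands the job in, once; it reports no verdict.
The state is a dict: "time": time; "q": joint angles; "qd": joint speeds; "joint_efforts": joint torques, N m; "ee_pos": TCP position; "tcp_rot": TCP orientation; "wrist_force": force on the tool from outside, world axes, zero at the start; "torque": the same for the moment, N m; "opening": finger opening in m.
Only numpy, scipy, OpenCV 4.12 (cv2) and the standard library are available. Lean on these libraries where they do the work, as an engineer would, in place of code of your own. Each camera call takes 0.05 s, during which the arm holds its last target.

TASK

The last run on the rolling-ball tester is over and both steel balls lie at the foot of its two sloping gutters. Get it ready for the next run: with a fingertip push each ball up its own gutter and over the sprung catch, until the catch has sprung up behind it and the ball stays at the top without rolling back. Only push the balls - do not lift them out of their gutters - and leave the glassware, the spare ball and the other things on the bench where they are.

Things in the scene. Friction and masses are not known exactly. Their poses are not given: they have to be found in the camera images.
- tester: rolling-ball tester, fixed: grey base plate 370 x 190 mm on levelling feet, on the bench, carrying a deck with two sloping gutters. Origin on the bench under the middle of the instrument; x is level and points from the foot end to the raised head end, y to the left looking uphill. Its highest point is the end stop, about 130 mm above the bench.
- gutter: sloping deck, 260 x 140 mm, two parallel open vee gutters at 10 degrees. Origin between the gutters, at the uphill face of the foot lip, level with the vee bottoms. x uphill along the gutters, y left looking uphill, z square to the slope. Vee bottoms: y = +35 mm (left) and -35 mm (right), z = 0. Flanks rise 20 degrees to z = 8 mm at 22 mm to either side, then flat lands at z = 8 mm.
- foot_lip (a point): middle of the foot lip, top edge (gutter x = 0, z = 6 mm): a rubber lip across the low end of both gutters, 6 mm thick, only 6 mm above the vee bottoms. Downhill of it nothing stands higher, so a finger fits in behind a ball that lies against it.
- end_stop (a point): middle of the foot of the fixed end stop (gutter x = 260 mm, z = 8 mm): an upright plate across the head of both gutters, 26 mm high above the vee bottoms.
- ball_left_center (a point): centre of the polished solid steel ball (slippery, friction about 0.3), 32 mm diameter, about 135 g, in the left gutter (+y side, looking uphill). It starts at the low end against the foot lip (centre at gutter x = 12 mm, z = 17 mm). It rolls freely and runs back down if let go on the slope.
- ball_left: the same steel ball of the left gutter; its origin is a point on its surface that turns as it rolls, so use its centre instead.
- catch_left (a joint): sprung catch in the floor of the left gutter, an 8 mm wide steel leaf: 0 = up, about 0.17 rad = pressed down by a ball on it. Hinged 30 mm downhill of its nose, it ramps upward uphill: a ball pushed up rolls over it (1 to 2 N) and it springs up when the ball is past (centre 12 mm beyond the nose). A black release tab on the deck's outer side moves with it; pressed down, it frees the ball.
- catch_left_nose (a point): top edge of the nose of the left gutter's catch, which keeps the ball from rolling back: gutter x = 226.5 mm, 6 mm above the vee bottom when up.
- seat_left (a point): where the ball's centre belongs in the left gutter, between the raised catch and the end stop (gutter x = 241 mm, z = 17 mm). It has about 6 mm of play and comes to rest leaning on the catch, centre at about x = 238 mm.
- ball_right_center (a point): centre of the polished solid steel ball (slippery, friction about 0.3), 32 mm diameter, about 135 g, in the right gutter (-y side, looking uphill). It starts at the low end against the foot lip (centre at gutter x = 12 mm, z = 17 mm). It rolls freely and runs back down if let go on the slope.
- ball_right: the same steel ball of the right gutter; its origin is a point on its surface that turns as it rolls, so use its centre instead.
- catch_right (a joint): sprung catch in the floor of the right gutter, an 8 mm wide steel leaf: 0 = up, about 0.17 rad = pressed down by a ball on it. Hinged 30 mm downhill of its nose, it ramps upward uphill: a ball pushed up rolls over it (1 to 2 N) and it springs up when the ball is past (centre 12 mm beyond the nose). A black release tab on the deck's outer side moves with it; pressed down, it frees the ball.
- catch_right_nose (a point): top edge of the nose of the right gutter's catch, which keeps the ball from rolling back: gutter x = 226.5 mm, 6 mm above the vee bottom when up.
- seat_right (a point): where the ball's centre belongs in the right gutter, between the raised catch and the end stop (gutter x = 241 mm, z = 17 mm). It has about 6 mm of play and comes to rest leaning on the catch, centre at about x = 238 mm.
- bottle_a: bystander: reagent bottle with a blue cap, 56 mm diameter, 115 mm high, standing on the bench; origin under its centre.
- bottle_b: bystander: reagent bottle with a blue cap, 56 mm diameter, 115 mm high, standing on the bench; origin under its centre.
- beaker: bystander: small clear beaker, 66 mm diameter, 80 mm high; origin under its centre.
- jar: bystander: white sample jar with a lid, 52 mm diameter, 50 mm high; origin under its centre.
- spatula: bystander: narrow steel laboratory spatula, 180 mm long, 4 mm thick, lying flat; origin near its middle.
- panel: bystander: glass test panel 150 x 50 x 6 mm, lying flat; origin under its centre.
- ball_rest: bystander: black ball rest, a disc 52 mm across and 12 mm high on the bench, carrying a smaller spare ball; origin under its centre.
- spare_ball_center (a point): bystander: centre of the spare steel ball, 25 mm diameter, sitting on the ball rest. Not part of this run.
Things that resemble listed ones, but are neither listed nor needed, are in the scene too. What is shaped like the ball_left but black or green is not meant.

How it is judged:
By the outcome, as a careful person would: the job done as asked, in the order asked, and still so for the second after the job is handed in, with the robot touching nothing.
It also fails if it takes over 72 s, if anything falls off the work surface, if the arm or the gripper's body presses on something with over 40 N, if the wrist force passes 120 N, or if a joint passes its speed limit or range.

## Working session

There is one attempt and no reset: what is moved stays moved. The work goes in short steps, Python scripts to look and compute and a tool call to move; the robot and the scene stay as the last step left them, time stands still between calls to the robot, and variables do not carry over. Pictures are saved under pics/ and viewed, and the job is handed in when it is done.

Besides the shell and the picture viewer there is one more tool, called after "Emit:" as name(argument=value, ...) on one line, values as JSON. arm_command: Moves the arm, as the interface text tells. Its arguments: {"type":"object","properties":{"motion":{"type":"array"},"newtons":{"type":"number"}},"required":["motion"]}

```bash
ls; mkdir -p pics; python3 - <<'E'
from workcell import bot, viewer
import cv2
for n in ("scene","top"):
    cv2.imwrite(f"pics/{n}0.png",viewer.camera(n)); c=viewer.calibration(n); print(n,c)
o=bot.get_obs();print(o)
E
```

```text
pics
scene {'fx': 465.8354142809766, 'fy': 465.8354142809766, 'cx': 254.81259561780215, 'cy': 191.51741746978124, 'k1': 0.03535206616086033, 'T': array([[-0.50722251,  0.72601457, -0.46435779,  1.14035239],
       [ 0.86171954,  0.41922442, -0.2858152 ,  0.31684221],
       [-0.01283587, -0.54511809, -0.838261  ,  1.14688753],
       [ 0.        ,  0.        ,  0.        ,  1.        ]])}
top {'fx': 498.3995357213246, 'fy': 498.3995357213246, 'cx': 249.6966152875649, 'cy': 187.58769275407656, 'k1': -0.05743769118236804, 'T': array([[-0.01165571, -0.9884187 ,  0.15130305,  0.39319454],
       [-0.99992056,  0.01224741,  0.00297936, -0.01928893],
       [-0.00479793, -0.15125631, -0.98848293,  1.21791335],
       [ 0.        ,  0.        ,  0.        ,  1.        ]])}
{'time': 0.1, 'q': array([-6.55454110e+01,  5.00901045e+00,  1.00408320e+01,  9.51004976e+01,
        1.88344701e-03,  8.99998077e+01]), 'qd': array([-0.0613544 , -0.03172522,  0.12157246,  0.04472079,  0.08239344,
       -0.04472099]), 'joint_efforts': array([ 7.36964430e-04, -5.21561122e+01,  4.65654802e+01,  1.60639803e-02,
        8.70744475e-05, -1.10137495e-05]), 'ee_pos': array([ 0.22761015, -0.5004731 ,  0.23066025]), 'tcp_rot': array([-1.79931324e+02, -1.88367621e-03,  2.44547791e+01]), 'wrist_force': array([ 1.1909613 ,  0.04016561, -0.74623043]), 'torque': array([0.00926679, 0.00825834, 0.02213649]), 'opening': 0.08512239566298617}
```

View pics/scene0.png

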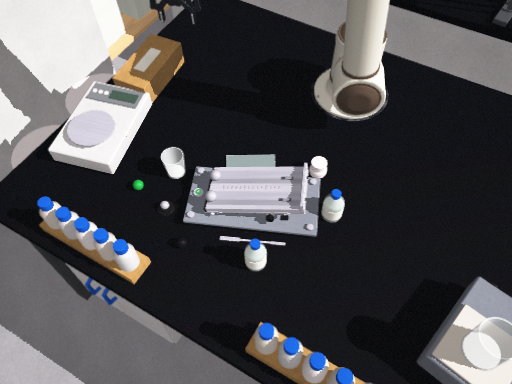

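View pics/top0.png

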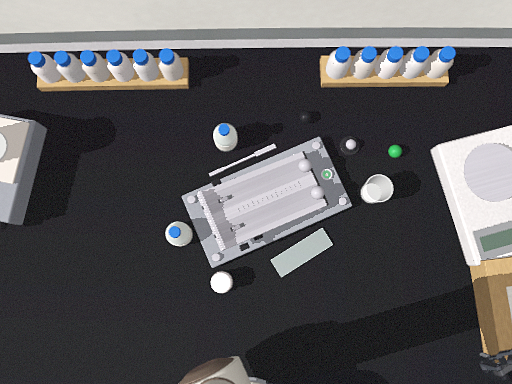

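The overview shows the tester in the middle. In the top picture the balls are near (304,165) and (317,193), and the end stop is on the left near (213,220). I'll enlarge it to measure.

```bash
python3 - <<'E'
import cv2
im=cv2.imread("pics/top0.png")[120:280,160:400]
im=cv2.resize(im,None,fx=3.3,fy=3.3,interpolation=cv2.INTER_CUBIC);print(im.shape);cv2.imwrite("pics/topz.png",im)
im=cv2.imread("pics/scene0.png")[140:280,130:350]
im=cv2.resize(im,None,fx=3.6,fy=3.6,interpolation=cv2.INTER_CUBIC);cv2.imwrite("pics/scz.png",im)
E
```

```text
(528, 792, 3)
```

View pics/topz.png

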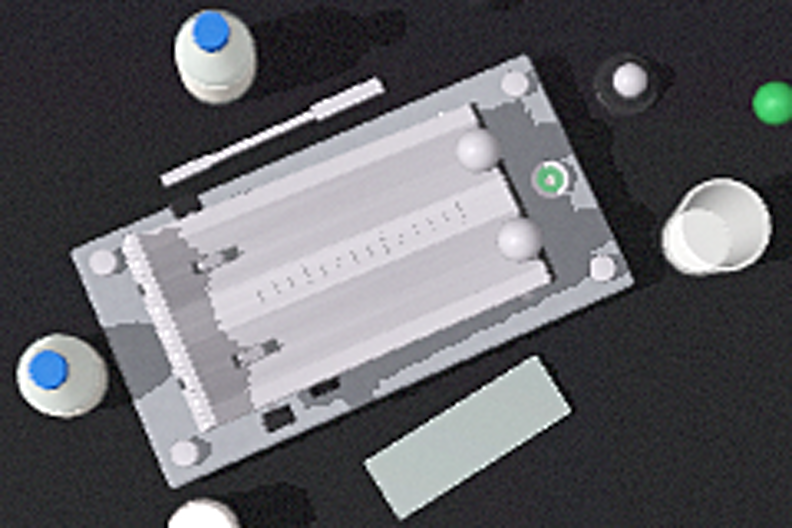

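View pics/scz.png

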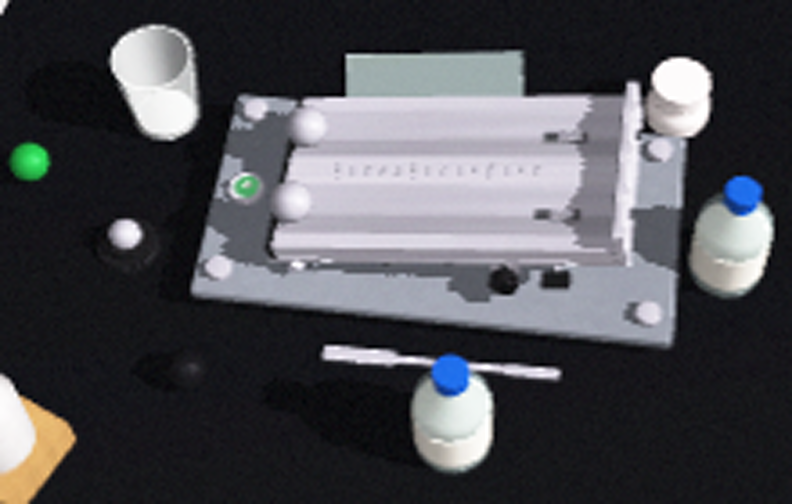

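```bash
cat > h.py <<'E'
import numpy as np, cv2
from workcell import bot, viewer
def proj(c,P):
    T=np.linalg.inv(c["T"]);p=np.atleast_2d(P)@T[:3,:3].T+T[:3,3]
    s=p[:,:2]/p[:,2:];r2=(s**2).sum(1,keepdims=True);s=s*(1+c["k1"]*r2)
    return s*[c["fx"],c["fy"]]+[c["cx"],c["cy"]]
def G(X,Y,yaw,z0,P):
    P=np.atleast_2d(P).astype(float)
    a=np.radians(10);u=np.array([np.cos(yaw),np.sin(yaw),0]);l=np.array([-u[1],u[0],0]);k=np.array([0,0,1])
    ex=u*np.cos(a)+k*np.sin(a);ez=-u*np.sin(a)+k*np.cos(a)
    return np.array([X,Y,z0])+P[:,:1]*ex+P[:,1:2]*l+P[:,2:]*ez
E
cat > fit.py <<'E'
from h import *
from scipy.optimize import least_squares
ct,cs=viewer.calibration("top"),viewer.calibration("scene")
tz=lambda x,y:[160+(x+.5)/3.3-.5,120+(y+.5)/3.3-.5]
sz=lambda x,y:[130+(x+.5)/3.6-.5,140+(y+.5)/3.6-.5]
# name, gutter point, top px, scene px
D=[("bR",[.012,-.035,.017],tz(477,150),sz(291,202)),
("bL",[.012,.035,.017],tz(518,240),sz(308,126)),
("nR",[.2265,-.035,.006],tz(197,268),sz(577,214)),
("nL",[.2265,.035,.006],tz(236,359),sz(586,137)),
("fR",[0,-.070,.008],tz(477,104),sz(275,250)),
("fL",[0,.070,.008],tz(549,280),None),
]
def res(p,full=False):
    r=[]
    for n,g,t,s in D:
        W=G(p[0],p[1],p[2],p[3],g)
        r.append(proj(ct,W)[0]-t)
        if s is not None:r.append(proj(cs,W)[0]-s)
        if full:print(n,W.round(4)[0],[x.round(1) for x in r[-2:]])
    return np.concatenate(r)
s=least_squares(res,[.4,-.1,np.radians(115),.06],loss="soft_l1")
print(s.x,np.degrees(s.x[2]),s.cost);res(s.x,True)
W=lambda g:G(*s.x,g)
print("stop top z",W([.26,0,.026]))
# ball triangulation
for n,g,t,sc in D[:2]:
    f=least_squares(lambda P:np.concatenate([proj(ct,P)[0]-t,proj(cs,P)[0]-sc]),W(g)[0]);print(n,f.x,f.cost)
im=viewer.camera("top")
E
python3 fit.py
```

```text
[ 0.59042403 -0.16540501  1.96998639  0.05771321] 112.87190562837883 3.4020397742205652
bR [ 0.6192 -0.1436  0.0765] [array([0. , 0.1]), array([0.8, 0.2])]
bL [ 0.5547 -0.1708  0.0765] [array([0.1, 0. ]), array([0.6, 0.4])]
nR [0.5364 0.0528 0.103 ] [array([ 0. , -0.9]), array([-0.2, -0. ])]
nL [0.4719 0.0256 0.103 ] [array([0.5, 0. ]), array([-0.3, -0.3])]
fR [ 0.6555 -0.1395  0.0656] [array([-2.7, -0.1]), array([-0.5, -0.5])]
fL [ 0.5265 -0.1939  0.0656] [array([-0.5, -0.5]), array([0.4, 0.5])]
stop top z [[0.4926593  0.06635348 0.12846673]]
bR [ 0.61968505 -0.14440084  0.07716009] 0.18416289490976323
bL [ 0.55490645 -0.17115336  0.07832029] 0.18040348082947325
```

```bash
cat > plan.py <<'E'
from h import *
from scipy.spatial.transform import Rotation as R
P=[0.5904,-0.1654,1.96999,0.0583]
def Rt():
    a=np.radians(10);yaw=P[2];u=np.array([np.cos(yaw),np.sin(yaw),0]);k=np.array([0,0,1.])
    ex=u*np.cos(a)+k*np.sin(a);ez=-u*np.sin(a)+k*np.cos(a)
    X=-ex;Z=-ez;return np.column_stack([X,np.cross(Z,X),Z])
def cur():
    o=bot.get_obs();return o["ee_pos"],R.from_euler("xyz",o["tcp_rot"],degrees=True).as_matrix(),o
def gut(p): # world->gutter
    B=Rt();d=np.asarray(p)-G(*P,[0,0,0])[0];return np.array([-B[:,0]@d,B[:,1]@d,-B[:,2]@d])
E
python3 - <<'E'
from plan import *
p,r,o=cur();B=Rt()
print(B.round(3), "y axis check left=",(G(*P,[0,1,0])-G(*P,[0,0,0])).round(3))
print("rotvec units",R.from_matrix(r.T@B).as_rotvec(degrees=True)/6)
for g in ([-.035,-.035,.11],[-.03,.035,.11]):
    W=G(*P,g)[0];print(W,"world delta",W-p,"tool units after turn",B.T@(W-p)/.06,"before",r.T@(W-p)/.06)
print(R.from_matrix(B).as_euler("xyz",degrees=True))
E
```

```text
[[ 0.383 -0.921 -0.067]
 [-0.907 -0.389  0.16 ]
 [-0.174  0.    -0.985]] y axis check left= [[-0.921 -0.389  0.   ]]
rotvec units [ 1.32395707 -1.28731866 15.2216416 ]
[ 0.6434693  -0.201154    0.16055117] world delta [ 0.41586918  0.29934714 -0.0701957 ] tool units after turn [-1.67081342 -8.32533739  1.48258581] before [ 8.37469116 -1.67117753  1.17159487]
[ 0.57705921 -0.22382441  0.16141941] world delta [ 0.34945909  0.27667673 -0.06932746] tool units after turn [-1.75414676 -7.15867072  1.48258581] before [ 7.21073335 -1.78542385  1.15725721]
[180.          10.         -67.12788732]
```

Emit:
arm_command(motion=[[0, [0, 0, 0], [0.083, -0.08, 0.951]], [0, [0, 0, 0], [0.083, -0.08, 0.951]], [0, [0, 0, 0], [0.083, -0.08, 0.951]], [0, [0, 0, 0], [0.083, -0.08, 0.951]], [0, [0, 0, 0], [0.083, -0.08, 0.951]], [0, [0, 0, 0], [0.083, -0.08, 0.951]], [0, [0, 0, 0], [0.083, -0.08, 0.951]], [0, [0, 0, 0], [0.083, -0.08, 0.951]], [0, [0, 0, 0], [0.083, -0.08, 0.951]], [0, [0, 0, 0], [0.083, -0.08, 0.951]], [0, [0, 0, 0], [0.083, -0.08, 0.951]], [0, [0, 0, 0], [0.083, -0.08, 0.951]]], newtons=40)

```text
time: 1.65
ee_pos: [0.2277, -0.5006, 0.2309]
tcp_rot: [-178.4, 7.7, -44.2]
wrist_force: [0.0, 0.4, -1.0]
opening: 0.0003
```

Emit:
arm_command(motion=[[0, [0, 0, 0], [0.083, -0.08, 0.951]], [0, [0, 0, 0], [0.083, -0.08, 0.951]], [0, [0, 0, 0], [0.083, -0.08, 0.951]], [0, [0, 0, 0], [0.083, -0.08, 0.951]], [0, [0, 0, 0], [0, 0, 0]], [0, [0, 0, 0], [0, 0, 0]]])

```text
time: 2.4
ee_pos: [0.2216, -0.5033, 0.2311]
tcp_rot: [-179.6, 9.9, -66.4]
wrist_force: [0.3, -0.1, -0.4]
opening: 0.0004
```

```bash
cat > st.py <<'E'
from plan import *
import sys
p,r,o=cur();B=Rt()
print("t",o["time"],"p",p.round(4),"gut",gut(p).round(4),"rotunits",(R.from_matrix(r.T@B).as_rotvec(degrees=True)/6).round(3),"F",o["wrist_force"].round(2),"op",round(o["opening"],4),"q",o["q"].round(0))
for a in sys.argv[1:]:
    g=np.array(eval(a));print(g,"tool units",(r.T@(G(*P,g)[0]-p)/.06).round(3))
E
python3 st.py [-.035,-.035,.11] [-.035,.035,.11]
```

```text
t 2.4 p [ 0.2216 -0.5033  0.2311] gut [-0.1354  0.4711  0.1994] rotunits [-0.054 -0.01   0.115] F [ 0.34 -0.09 -0.38] op 0.0004 q [-66.  15.  21. 106.   0. 180.]
[-0.035 -0.035  0.11 ] tool units [-1.573 -8.446  1.536]
[-0.035  0.035  0.11 ] tool units [-1.587 -7.28   1.529]
```

The last joint is at its limit (180°), so this orientation can't be used at the tester. I'll use the half-turned one instead, with tool x uphill.

```bash
sed -i 's/X=-ex;Z=-ez/X=ex;Z=-ez/; s/-B\[:,0\]@d,B\[:,1\]@d/B[:,0]@d,-B[:,1]@d/' plan.py; python3 st.py [-.035,-.035,.11]; python3 - <<'E'
from plan import *
p,r,o=cur();B=Rt();r1=R.from_euler("xyz",[180,0,-67.1],degrees=True).as_matrix()
print(R.from_matrix(r.T@r1).as_rotvec(degrees=True)/6)
rr=r
# go to upright at yaw 24.45+: rotation via -z
for yaw in (23,): 
    r2=R.from_euler("xyz",[180,0,yaw],degrees=True).as_matrix(); print(R.from_matrix(r.T@r2).as_rotvec(degrees=True)/6, R.from_matrix(r2.T@B).as_rotvec(degrees=True)/6)
W=G(*P,[-.035,-.035,.11])[0];print(W,B.T@(W-p)/.06)
E
```

```text
t 2.4 p [ 0.2216 -0.5033  0.2311] gut [-0.1354  0.4711  0.1994] rotunits [ 1.6000e-02 -8.4000e-02 -2.9885e+01] F [ 0.34 -0.09 -0.38] op 0.0004 q [-66.  15.  21. 106.   0. 180.]
[-0.035 -0.035  0.11 ] tool units [-1.573 -8.446  1.536]
[-0.06408244  1.65631991  0.10559143]
[ -1.35026389   1.24748736 -14.87002738] [  1.30683848   1.30975867 -14.93723213]
[ 0.6434693  -0.201154    0.16055117] [1.67356111 8.43531405 1.48978578]
```

Emit:
arm_command(motion=[[0, [0, 0, 0], [-0.09, 0.083, -0.991]], [0, [0, 0, 0], [-0.09, 0.083, -0.991]], [0, [0, 0, 0], [-0.09, 0.083, -0.991]], [0, [0, 0, 0], [-0.09, 0.083, -0.991]], [0, [0, 0, 0], [-0.09, 0.083, -0.991]], [0, [0, 0, 0], [-0.09, 0.083, -0.991]], [0, [0, 0, 0], [-0.09, 0.083, -0.991]], [0, [0, 0, 0], [-0.09, 0.083, -0.991]], [0, [0, 0, 0], [-0.09, 0.083, -0.991]], [0, [0, 0, 0], [-0.09, 0.083, -0.991]], [0, [0, 0, 0], [-0.09, 0.083, -0.991]], [0, [0, 0, 0], [-0.09, 0.083, -0.991]]])

```text
time: 3.9
ee_pos: [0.2218, -0.5031, 0.2314]
tcp_rot: [-178.7, 1.7, 5.4]
wrist_force: [-0.3, 0.8, -0.1]
opening: 0.0001
```

Emit:
arm_command(motion=[[0, [0, 0, 0], [-0.09, 0.083, -0.991]], [0, [0, 0, 0], [-0.09, 0.083, -0.991]], [0, [0, 0, 0], [-0.09, 0.083, -0.991]], [0, [0, 0, 0], [0.087, 0.087, -0.996]], [0, [0, 0, 0], [0.087, 0.087, -0.996]], [0, [0, 0, 0], [0.087, 0.087, -0.996]], [0, [0, 0, 0], [0.087, 0.087, -0.996]], [0, [0, 0, 0], [0.087, 0.087, -0.996]], [0, [0, 0, 0], [0.087, 0.087, -0.996]], [0, [0, 0, 0], [0.087, 0.087, -0.996]], [0, [0, 0, 0], [0.087, 0.087, -0.996]], [0, [0, 0, 0], [0.087, 0.087, -0.996]]])

```text
time: 5.4
ee_pos: [0.2217, -0.5032, 0.2314]
tcp_rot: [-178.0, -6.1, 76.9]
wrist_force: [-0.7, -0.3, -0.0]
opening: 0.0002
```

Emit:
arm_command(motion=[[0, [0, 0, 0], [0.087, 0.087, -0.996]], [0, [0, 0, 0], [0.087, 0.087, -0.996]], [0, [0, 0, 0], [0.087, 0.087, -0.996]], [0, [0, 0, 0], [0.087, 0.087, -0.996]], [0, [0, 0, 0], [0.087, 0.087, -0.996]], [0, [0, 0, 0], [0.087, 0.087, -0.996]], [0, [0, 0, 0], [0, 0, 0]]])

```text
time: 6.28
ee_pos: [0.2219, -0.5032, 0.2312]
tcp_rot: [-180.0, -10.0, 112.8]
wrist_force: [-0.2, 0.4, -0.5]
opening: -0.0
```

```bash
python3 st.py [-.04,-.035,.14]  [-.035,-.035,.11]
```

```text
t 6.275 p [ 0.2219 -0.5032  0.2312] gut [-0.1355  0.4709  0.1994] rotunits [-0.003  0.003 -0.004] F [-0.23  0.39 -0.53] op -0.0 q [-66.  15.  21. 106.   0.   1.]
[-0.04  -0.035  0.14 ] tool units [1.595 8.431 0.987]
[-0.035 -0.035  0.11 ] tool units [1.678 8.431 1.487]
```

Emit:
arm_command(motion=[[0, [0.08, 0.42, 0], [0, 0, 0]], [0, [0.16, 0.84, 0.05], [0, 0, 0]], [0, [0.16, 0.84, 0.1], [0, 0, 0]], [0, [0.16, 0.84, 0.1], [0, 0, 0]], [0, [0.16, 0.84, 0.1], [0, 0, 0]], [0, [0.16, 0.84, 0.1], [0, 0, 0]], [0, [0.16, 0.84, 0.1], [0, 0, 0]], [0, [0.16, 0.84, 0.1], [0, 0, 0]], [0, [0.16, 0.84, 0.1], [0, 0, 0]], [0, [0.16, 0.84, 0.1], [0, 0, 0]], [0, [0.08, 0.45, 0.1], [0, 0, 0]], [0, [0, 0, 0], [0, 0, 0]]])

```text
time: 7.78
ee_pos: [0.648, -0.2089, 0.1903]
tcp_rot: [-179.9, -10.0, 112.9]
wrist_force: [-0.5, -0.9, -0.1]
opening: 0.0001
```

```bash
python3 st.py [-.035,-.035,.03]  [-.035,-.035,.01]; python3 - <<'E'
from h import *
cv2.imwrite("pics/w1.png",viewer.camera("wrist"))
im=viewer.camera("scene");cv2.imwrite("pics/s1.png",cv2.resize(im[100:280,130:350],None,fx=3.3,fy=3.3,interpolation=cv2.INTER_CUBIC))
E
```

```text
t 7.775 p [ 0.648  -0.2089  0.1903] gut [-0.0386 -0.0362  0.1409] rotunits [-0.014 -0.007 -0.   ] F [-0.55 -0.94 -0.11] op 0.0001 q [-21.  32.  39. 104.   7.  46.]
[-0.035 -0.035  0.03 ] tool units [ 0.058 -0.017  1.848]
[-0.035 -0.035  0.01 ] tool units [ 0.058 -0.017  2.181]
```

View pics/w1.png

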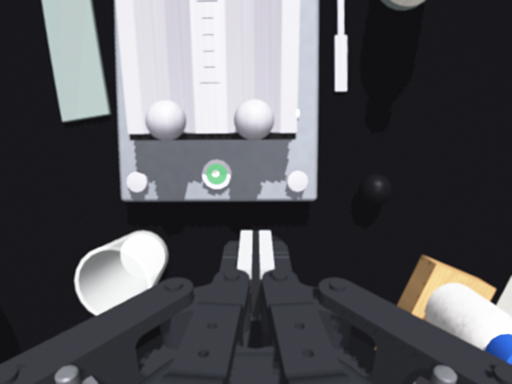

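View pics/s1.png

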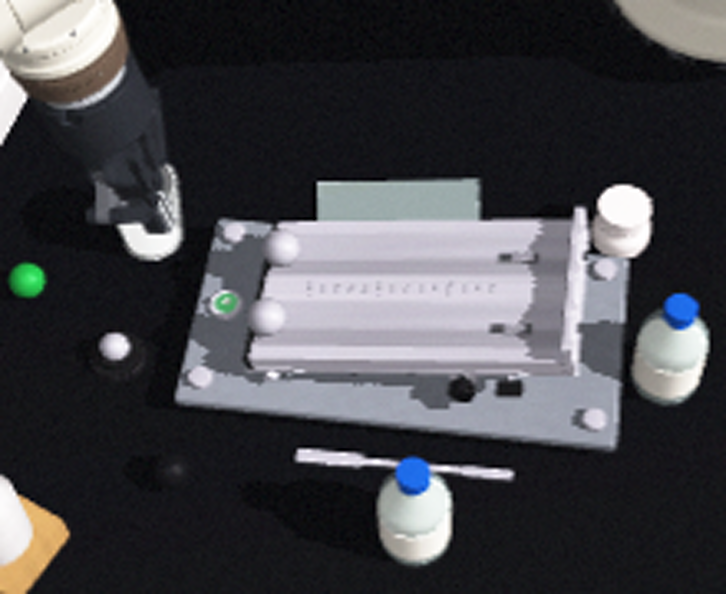

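```bash
python3 - <<'E'
from plan import *
c=viewer.calibration("top")
def back(px,z):
    s=(np.array(px)-[c["cx"],c["cy"]])/[c["fx"],c["fy"]];s0=s.copy()
    for _ in range(8): s=s0/(1+c["k1"]*(s@s))
    d=c["T"][:3,:3]@[*s,1];o=c["T"][:3,3];return o+d*(z-o[2])/d[2]
for n,px,z in (("beaker rim",(160+722/3.3,120+228/3.3),.08),("beaker base",(160+697/3.3,120+240/3.3),0),("spare",(350.5,144.5),.024),("rest",(349,146),.012)):
    w=back(px,z);print(n,w.round(3),gut(w).round(3))
c=viewer.calibration("wrist")
for n,g in (("ballR",[.012,-.035,.017]),("ballL",[.012,.035,.017])):print(n,proj(c,G(*P,g)))
E
```

```text
beaker rim [ 0.56  -0.315  0.08 ] [-0.12   0.086  0.043]
beaker base [ 0.563 -0.316  0.   ] [-0.136  0.084 -0.035]
spare [ 0.68  -0.265  0.024] [-0.131 -0.044 -0.012]
rest [ 0.679 -0.264  0.012] [-0.131 -0.044 -0.024]
ballR [[256.97854321 114.23563335]]
ballL [[168.42018343 114.61527681]]
```

Emit:
arm_command(motion=[[0, [0.06, -0.03, 0.3], [0, 0, 0]], [0, [0, 0, 0.5], [0, 0, 0]], [0, [0, 0, 0.5], [0, 0, 0]], [0, [0, 0, 0.4], [0, 0, 0]], [0, [0, 0, 0.3], [0, 0, 0]], [0, [0, 0, 0.15], [0, 0, 0]], [0, [0, 0, 0], [0, 0, 0]]])

```text
time: 8.75
ee_pos: [0.6347, -0.188, 0.0655]
tcp_rot: [-180.0, -10.0, 112.8]
wrist_force: [0.1, 0.6, 1.0]
opening: 0.0001
```

```bash
cat > look.py <<'E'
from h import *
import sys
n=sys.argv[1]
im=viewer.camera("wrist");cv2.imwrite(f"pics/w{n}.png",im)
a=viewer.camera("scene");cv2.imwrite(f"pics/s{n}.png",cv2.resize(a[140:260,160:340],None,fx=4.4,fy=4.4,interpolation=cv2.INTER_CUBIC))
E
python3 st.py [-.02,-.034,.01]; python3 look.py 2
```

```text
t 8.75 p [ 0.6347 -0.188   0.0655] gut [-0.0362 -0.032   0.0137] rotunits [-0.002  0.003 -0.013] F [0.06 0.58 0.97] op 0.0001 q [-20.  27.  19.  88.   7.  47.]
[-0.02  -0.034  0.01 ] tool units [0.27  0.032 0.061]
```

View pics/w2.png

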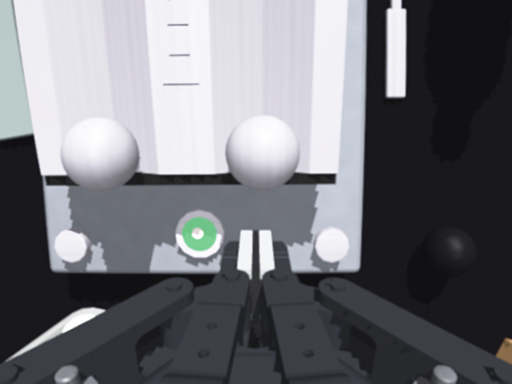

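View pics/s2.png

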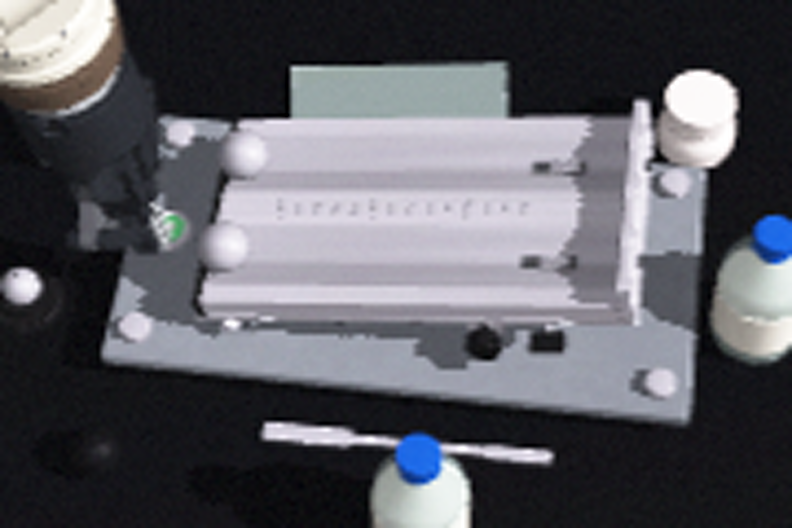

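Emit:
arm_command(motion=[[0, [0, 0.05, 0.06], [0, 0, 0]], [0, [0.12, 0, 0], [0, 0, 0]], [0, [0.1, 0, 0], [0, 0, 0]], [0, [0.08, 0, 0], [0, 0, 0]], [0, [0.08, 0, 0], [0, 0, 0]], [0, [0.1, 0, 0], [0, 0, 0]], [0, [0.15, 0, 0], [0, 0, 0]], [0, [0.15, 0, 0], [0, 0, 0]], [0, [0.1, 0, 0], [0, 0, 0]], [0, [0, 0, 0], [0, 0, 0]]])

```text
time: 10.1
ee_pos: [0.6174, -0.1372, 0.0711]
tcp_rot: [-180.0, -10.0, 112.9]
wrist_force: [-0.2, -0.7, -0.2]
opening: 0.0002
```

```bash

python3 st.py [.15,-.035,.01]; python3 look.py 3
```

```text
t 10.1 p [ 0.6174 -0.1372  0.0711] gut [ 0.0174 -0.0359  0.0099] rotunits [-0.001  0.003  0.005] F [-0.18 -0.71 -0.19] op 0.0002 q [-16.  23.  13.  86.   8.  51.]
[ 0.15  -0.035  0.01 ] tool units [ 2.209e+00 -1.300e-02 -2.000e-03]
```

View pics/w3.png

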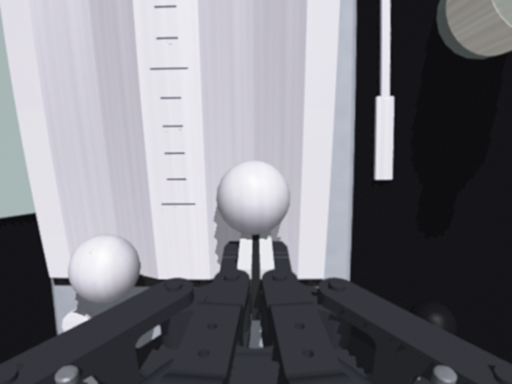

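View pics/s3.png

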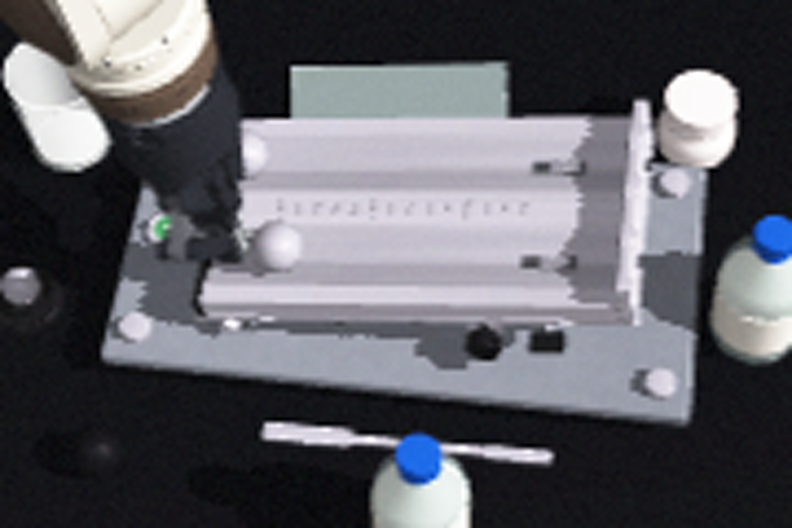

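The right ball sits against the fingertips in the wrist view (254,198) and has moved uphill. I'll measure the offset from TCP to ball.

```bash
cat > bx.py <<'E'
from plan import *
import sys
from scipy.optimize import least_squares
def ballx(cam,px,side):
    c=viewer.calibration(cam)
    f=least_squares(lambda v:proj(c,G(*P,[v[0],v[1],.017]))[0]-px,[.1,side*.035],x_scale=.01);return f.x
if __name__=="__main__":
    print(ballx(sys.argv[1],[float(sys.argv[2]),float(sys.argv[3])],float(sys.argv[4])))
E
python3 bx.py wrist 254 198 -1; python3 bx.py scene $(python3 -c "print(160+279/4.4,140+245/4.4)") -1; python3 bx.py wrist 105 269 1
```

```text
[ 0.04366676 -0.03476398]
[ 0.04638049 -0.03412934]
[0.00872402 0.03445615]
```

Emit:
arm_command(motion=[[0, [0.1, -0.01, 0], [0, 0, 0]], [0, [0.2, 0, 0], [0, 0, 0]], [0, [0.25, 0, 0], [0, 0, 0]], [0, [0.25, 0, 0], [0, 0, 0]], [0, [0.25, 0, 0], [0, 0, 0]], [0, [0.25, 0, 0], [0, 0, 0]], [0, [0.25, 0, 0], [0, 0, 0]], [0, [0.25, 0, 0], [0, 0, 0]], [0, [0.25, 0, 0], [0, 0, 0]], [0, [0.2, 0, 0], [0, 0, 0]], [0, [0.1, 0, 0], [0, 0, 0]], [0, [0.05, 0, 0], [0, 0, 0]]])

```text
time: 11.7
ee_pos: [0.5618, -0.0071, 0.0959]
tcp_rot: [-180.0, -10.0, 112.9]
wrist_force: [0.5, -1.4, 1.1]
opening: 0.0001
```

```bash

python3 st.py [.215,-.035,.01]; python3 look.py 4
```

```text
t 11.7 p [ 0.5618 -0.0071  0.0959] gut [ 0.1611 -0.0352  0.0097] rotunits [-0.002  0.005  0.001] F [ 0.48 -1.45  1.09] op 0.0001 q [-5. 11.  1. 85.  9. 62.]
[ 0.215 -0.035  0.01 ] tool units [ 0.898 -0.004 -0.005]
```

View pics/w4.png

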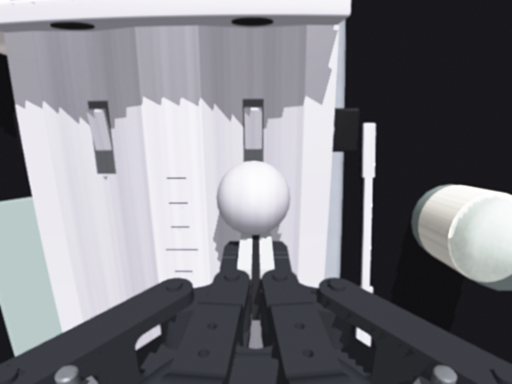

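View pics/s4.png

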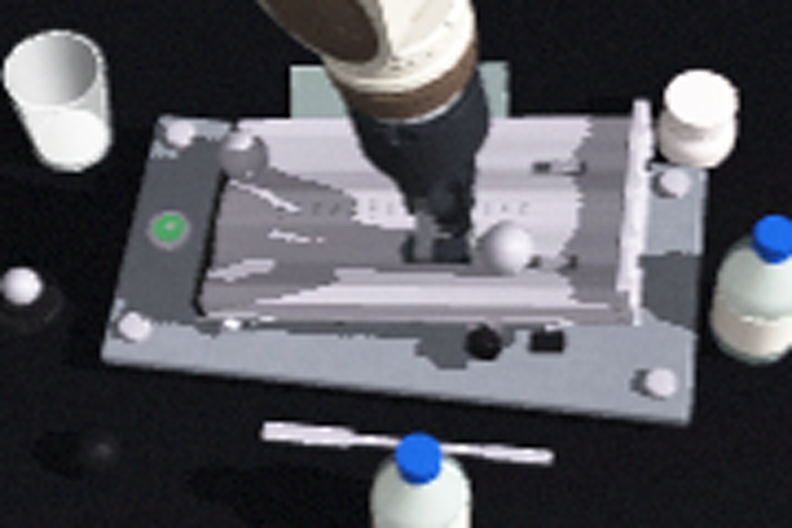

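Emit:
arm_command(motion=[[0, [0.1, 0, 0], [0, 0, 0]], [0, [0.12, 0, 0], [0, 0, 0]], [0, [0.12, 0, 0], [0, 0, 0]], [0, [0.12, 0, 0], [0, 0, 0]], [0, [0.12, 0, 0], [0, 0, 0]], [0, [0.1, 0, 0], [0, 0, 0]], [0, [0.1, 0, 0], [0, 0, 0]], [0, [0.08, 0, 0], [0, 0, 0]], [0, [0, 0, 0], [0, 0, 0]], [0, [0, 0, 0], [0, 0, 0]]])

```text
time: 13.05
ee_pos: [0.5422, 0.0394, 0.1047]
tcp_rot: [-180.0, -10.0, 112.9]
wrist_force: [0.3, 0.4, -0.1]
opening: 0.0001
```

```bash

python3 st.py [.217,-.035,.01]; python3 look.py 5
```

```text
t 13.05 p [0.5422 0.0394 0.1047] gut [ 0.2124 -0.0352  0.0096] rotunits [-0.002  0.003 -0.002] F [ 0.31  0.44 -0.13] op 0.0001 q [-1.  7. -2. 85.  9. 66.]
[ 0.217 -0.035  0.01 ] tool units [ 0.077 -0.003 -0.006]
```

View pics/w5.png

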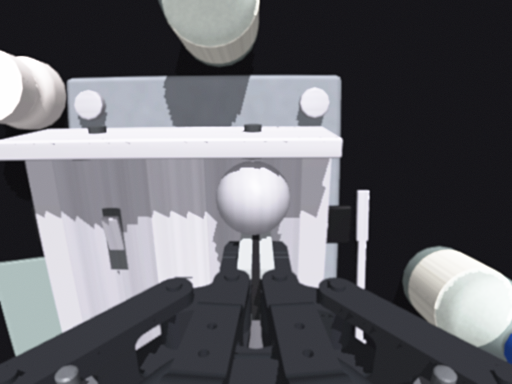

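View pics/s5.png

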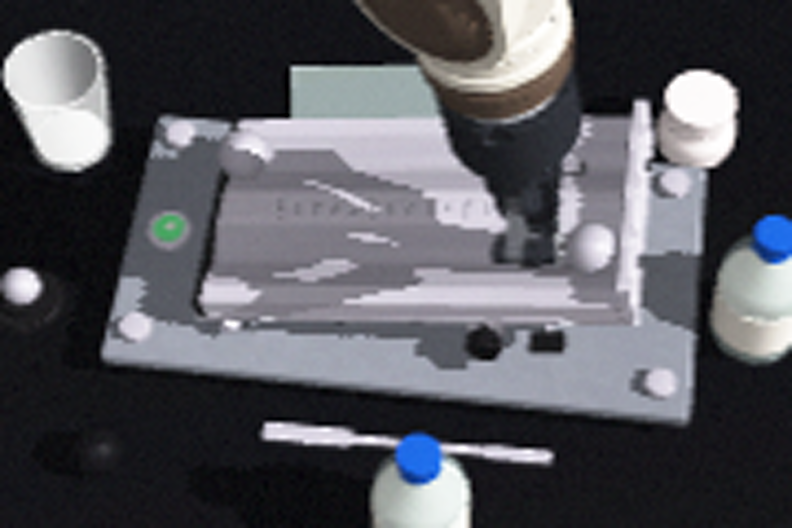

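Emit:
arm_command(motion=[[0, [0.03, 0, 0], [0, 0, 0]], [0, [0.03, 0, 0], [0, 0, 0]], [0, [0, 0, 0], [0, 0, 0]]])

```text
time: 13.52
ee_pos: [0.5409, 0.0426, 0.1054]
tcp_rot: [-180.0, -9.9, 112.9]
wrist_force: [1.1, -2.4, -1.5]
opening: 0.0001
```

```bash

python3 st.py [.217,-.035,.01]; python3 look.py 6;python3 - <<'E'
import cv2
cv2.imwrite("pics/w6z.png",cv2.resize(cv2.imread("pics/w6.png")[110:280,180:380],None,fx=3.5,fy=3.5))
E
```

```text
t 13.525 p [0.5409 0.0426 0.1054] gut [ 0.2158 -0.0352  0.0098] rotunits [-0.001  0.01  -0.002] F [ 1.12 -2.39 -1.55] op 0.0001 q [-0.  7. -2. 85.  9. 67.]
[ 0.217 -0.035  0.01 ] tool units [ 0.02  -0.004 -0.004]
```

View pics/w6z.png

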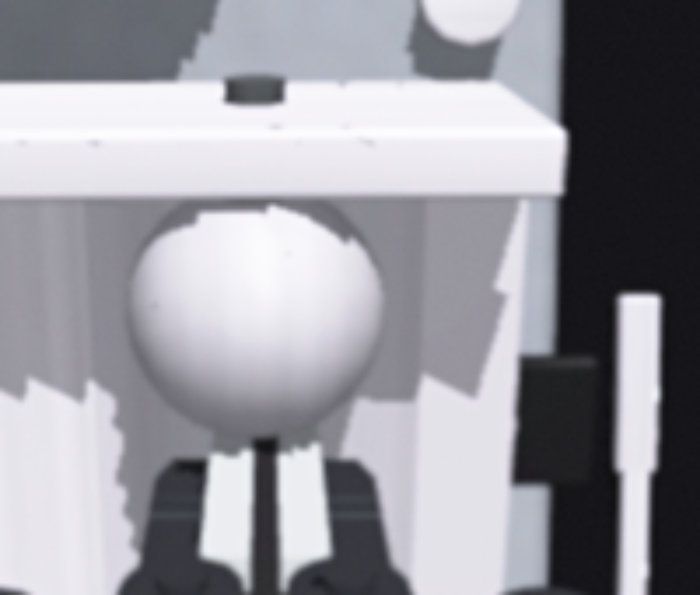

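The 2.6 N downhill reaction shows the ball is on the end stop. I'll back off and check that the catch holds.

Emit:
arm_command(motion=[[0, [-0.05, 0, 0], [0, 0, 0]], [0, [-0.1, 0, 0], [0, 0, 0]], [0, [-0.15, 0, 0], [0, 0, 0]], [0, [-0.2, 0, 0], [0, 0, 0]], [0, [0, 0, 0], [0, 0, 0]], [0, [0, 0, 0], [0, 0, 0]]])

```text
time: 14.38
ee_pos: [0.5522, 0.0154, 0.1001]
tcp_rot: [-180.0, -10.0, 112.8]
wrist_force: [-1.1, -0.1, 0.3]
opening: 0.0003
```

```bash

python3 st.py ; python3 look.py 7;python3 - <<'E'
import cv2
cv2.imwrite("pics/w7z.png",cv2.resize(cv2.imread("pics/w7.png")[80:280,80:380],None,fx=2.6,fy=2.6))
E
```

```text
t 14.375 p [0.5522 0.0154 0.1001] gut [ 0.1859 -0.0351  0.0097] rotunits [-0.003  0.001 -0.006] F [-1.06 -0.13  0.33] op 0.0003 q [-3.  9. -1. 85.  9. 64.]
```

View pics/w7z.png

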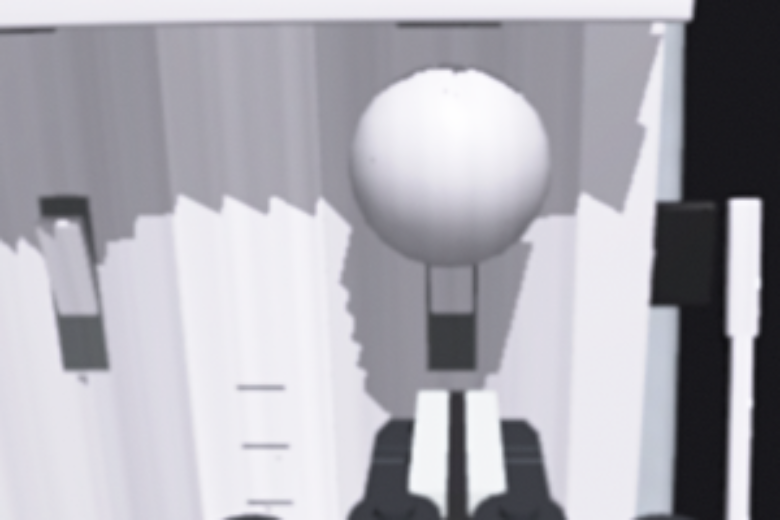

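The right ball stays behind its catch. Now I'll lift and go over to the left gutter.

Emit:
arm_command(motion=[[0, [0, 0, -0.3], [0, 0, 0]], [0, [0, 0, -0.5], [0, 0, 0]], [0, [-0.2, -0.1, -0.3], [0, 0, 0]], [0, [-0.5, -0.2, 0], [0, 0, 0]], [0, [-0.6, -0.2, 0], [0, 0, 0]], [0, [-0.6, -0.2, 0], [0, 0, 0]], [0, [-0.6, -0.2, 0], [0, 0, 0]], [0, [-0.6, -0.2, 0], [0, 0, 0]], [0, [-0.4, -0.07, 0], [0, 0, 0]], [0, [-0.2, 0, 0], [0, 0, 0]], [0, [0, 0, 0], [0, 0, 0]]])

```text
time: 15.85
ee_pos: [0.577, -0.2243, 0.1266]
tcp_rot: [-180.0, -10.0, 112.8]
wrist_force: [-1.0, 0.2, -0.3]
opening: 0.0
```

```bash

python3 st.py [-.035,.035,.01]; python3 look.py 8
```

```text
t 15.85 p [ 0.577  -0.2243  0.1266] gut [-0.0364  0.0353  0.0758] rotunits [-0.003 -0.    -0.009] F [-0.98  0.17 -0.31] op 0.0 q [-24.  21.  17.  93.   7.  42.]
[-0.035  0.035  0.01 ] tool units [0.024 0.005 1.096]
```

View pics/w8.png

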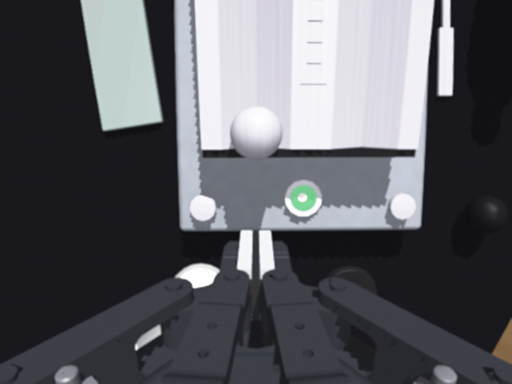

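View pics/s8.png

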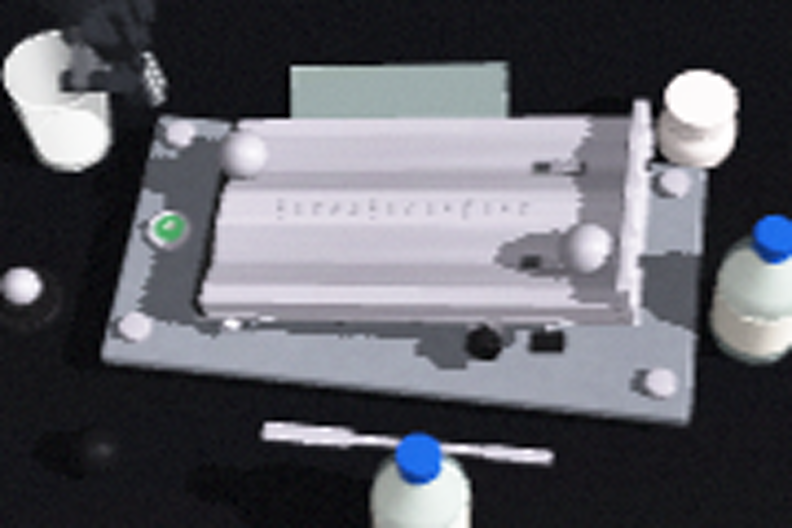

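Emit:
arm_command(motion=[[0, [0.05, 0.01, 0.2], [0, 0, 0]], [0, [0.04, 0, 0.3], [0, 0, 0]], [0, [0, 0, 0.3], [0, 0, 0]], [0, [0, 0, 0.2], [0, 0, 0]], [0, [0, 0, 0.1], [0, 0, 0]], [0, [0, 0, 0], [0, 0, 0]]])

```text
time: 16.7
ee_pos: [0.5709, -0.208, 0.0624]
tcp_rot: [-180.0, -10.0, 112.9]
wrist_force: [-0.0, -0.9, -0.6]
opening: -0.0001
```

```bash

python3 st.py [-.015,.035,.01]; python3 look.py 9
```

```text
t 16.7 p [ 0.5709 -0.208   0.0624] gut [-0.0305  0.0345  0.0096] rotunits [-0.004  0.001 -0.002] F [-0.04 -0.93 -0.56] op -0.0001 q [-23.  20.   9.  86.   7.  43.]
[-0.015  0.035  0.01 ] tool units [ 0.258 -0.008 -0.007]
```

View pics/w9.png

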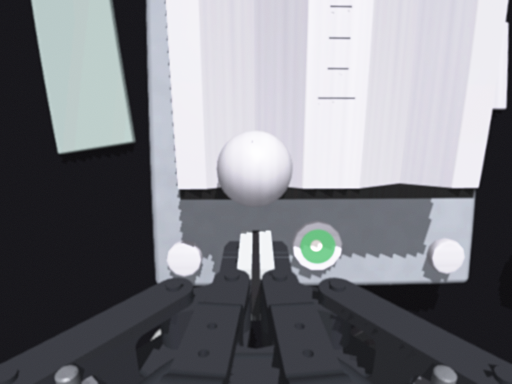

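Ball (255,168) is in line with the fingers (255). Pushing.

Emit:
arm_command(motion=[[0, [0.1, 0, 0], [0, 0, 0]], [0, [0.1, 0, 0], [0, 0, 0]], [0, [0.08, 0, 0], [0, 0, 0]], [0, [0.08, 0, 0], [0, 0, 0]], [0, [0.1, 0, 0], [0, 0, 0]], [0, [0.15, 0, 0], [0, 0, 0]], [0, [0.2, 0, 0], [0, 0, 0]], [0, [0.25, 0, 0], [0, 0, 0]], [0, [0.25, 0, 0], [0, 0, 0]], [0, [0.25, 0, 0], [0, 0, 0]], [0, [0.25, 0, 0], [0, 0, 0]], [0, [0.25, 0, 0], [0, 0, 0]]])

```text
time: 18.3
ee_pos: [0.5233, -0.095, 0.0843]
tcp_rot: [-180.0, -10.0, 112.9]
wrist_force: [-0.1, -0.5, 0.8]
opening: -0.0003
```

Emit:
arm_command(motion=[[0, [0.25, 0, 0], [0, 0, 0]], [0, [0.25, 0, 0], [0, 0, 0]], [0, [0.25, 0, 0], [0, 0, 0]], [0, [0.2, 0, 0], [0, 0, 0]], [0, [0.1, 0, 0], [0, 0, 0]], [0, [0.05, 0, 0], [0, 0, 0]], [0, [0, 0, 0], [0, 0, 0]]])

```text
time: 19.18
ee_pos: [0.4985, -0.036, 0.0955]
tcp_rot: [-180.0, -10.0, 112.9]
wrist_force: [-0.1, -0.2, -0.9]
opening: 0.0
```

```bash

python3 st.py [.215,.035,.01]; python3 look.py 10
```

```text
t 19.175 p [ 0.4985 -0.036   0.0955] gut [0.1591 0.0344 0.0097] rotunits [-0.002  0.002 -0.001] F [-0.12 -0.22 -0.91] op 0.0 q [-9.  3. -8. 85.  8. 58.]
[0.215 0.035 0.01 ] tool units [ 0.932 -0.01  -0.006]
```

View pics/w10.png

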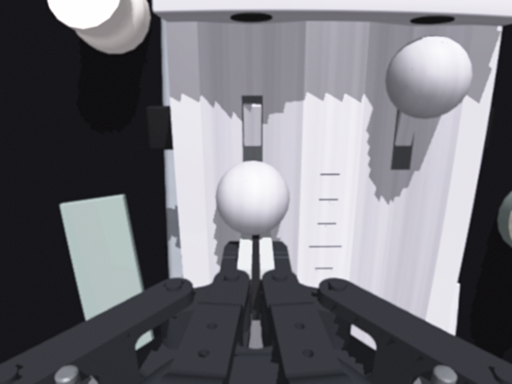

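Emit:
arm_command(motion=[[0, [0.1, 0, 0], [0, 0, 0]], [0, [0.12, 0, 0], [0, 0, 0]], [0, [0.12, 0, 0], [0, 0, 0]], [0, [0.12, 0, 0], [0, 0, 0]], [0, [0.12, 0, 0], [0, 0, 0]], [0, [0.1, 0, 0], [0, 0, 0]], [0, [0.1, 0, 0], [0, 0, 0]], [0, [0.08, 0, 0], [0, 0, 0]], [0, [0.04, 0, 0], [0, 0, 0]], [0, [0.03, 0, 0], [0, 0, 0]], [0, [0, 0, 0], [0, 0, 0]]])

```text
time: 20.65
ee_pos: [0.4771, 0.0147, 0.1052]
tcp_rot: [-180.0, -10.0, 112.9]
wrist_force: [-1.0, 0.8, -0.2]
opening: -0.0003
```

```bash

python3 st.py [.216,.035,.01]; python3 look.py 11
```

```text
t 20.65 p [0.4771 0.0147 0.1052] gut [0.2149 0.0344 0.0097] rotunits [-0.002  0.002 -0.001] F [-0.95  0.8  -0.17] op -0.0003 q [ -4.  -1. -11.  85.   9.  63.]
[0.216 0.035 0.01 ] tool units [ 0.018 -0.01  -0.005]
```

View pics/w11.png

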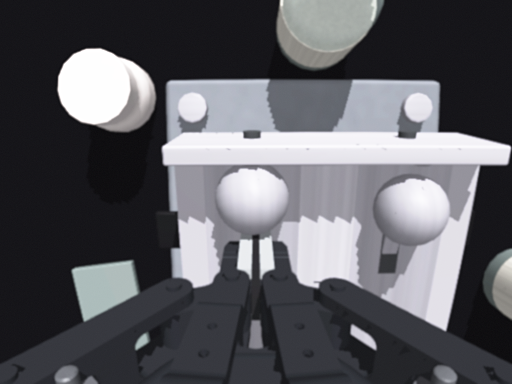

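One small nudge to reach the stop, as on the right, then I'll retreat.

Emit:
arm_command(motion=[[0, [0.03, 0, 0], [0, 0, 0]], [0, [0, 0, 0], [0, 0, 0]]])

```text
time: 21.0
ee_pos: [0.4768, 0.0154, 0.1054]
tcp_rot: [-180.0, -9.9, 112.8]
wrist_force: [3.1, -5.9, -1.2]
opening: -0.0004
```

Emit:
arm_command(motion=[[0, [-0.05, 0, 0], [0, 0, 0]], [0, [-0.1, 0, 0], [0, 0, 0]], [0, [-0.15, 0, 0], [0, 0, 0]], [0, [-0.2, 0, 0], [0, 0, 0]], [0, [-0.1, 0, -0.3], [0, 0, 0]], [0, [-0.1, 0, -0.5], [0, 0, 0]], [0, [0, 0, -0.3], [0, 0, 0]], [0, [0, 0, 0], [0, 0, 0]], [0, [0, 0, 0], [0, 0, 0]]])

```text
time: 22.12
ee_pos: [0.4968, -0.0326, 0.1622]
tcp_rot: [-179.9, -10.0, 112.8]
wrist_force: [-0.2, 1.5, -0.5]
opening: -0.0
```

```bash

python3 st.py; python3 look.py 12
```

```text
t 22.125 p [ 0.4968 -0.0326  0.1622] gut [0.1744 0.0346 0.0748] rotunits [-0.01  -0.002 -0.005] F [-0.21  1.54 -0.53] op -0.0 q [-9.  2. -1. 92.  8. 58.]
```

View pics/w12.png

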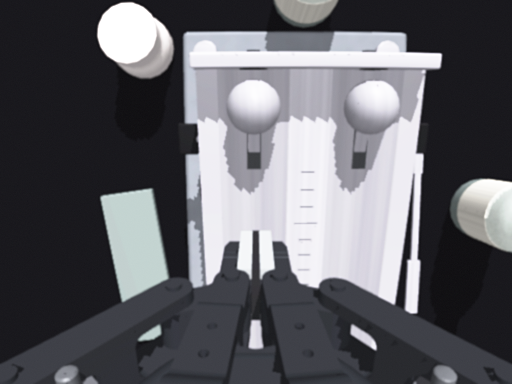

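View pics/s12.png

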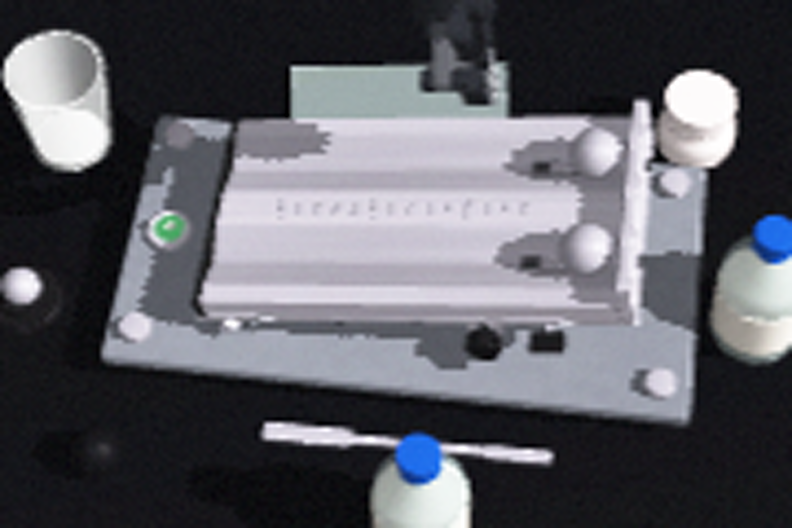

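Emit:
arm_command(motion=[[0, [0, 0, -0.4], [0, 0, 0]], [0, [0, 0, -0.5], [0, 0, 0]], [0, [0, 0, 0], [0, 0, 0]], [0, [0, 0, 0], [0, 0, 0]], [0, [0, 0, 0], [0, 0, 0]], [0, [0, 0, 0], [0, 0, 0]], [0, [0, 0, 0], [0, 0, 0]], [0, [0, 0, 0], [0, 0, 0]]])

```text
time: 23.22
ee_pos: [0.5006, -0.041, 0.2163]
tcp_rot: [-180.0, -10.0, 112.9]
wrist_force: [-0.2, 1.1, -1.1]
opening: -0.0001
```

```bash
python3 look.py 13; python3 - <<'E'
from bx import *
a,b=cv2.imread("pics/s12.png"),cv2.imread("pics/s13.png")
d=cv2.absdiff(a,b)[110:290,500:640];print("change at balls",d.max(),d.mean())
s0=cv2.imread("pics/scene0.png")[140:260,160:340];s0=cv2.resize(s0,None,fx=4.4,fy=4.4,interpolation=cv2.INTER_CUBIC)
for n,r in (("jar",(60,170,655,745)),("botA",(210,360,705,790)),("spat+botB",(415,528,250,560)),("beaker",(25,175,0,115)),("panel",(62,115,290,400)),("spare",(260,325,0,70))):
    d=cv2.absdiff(s0,b)[r[0]:r[1],r[2]:r[3]];print(n,round(d.mean(),2))
print("L",ballx("scene",[160+598/4.4,140+152/4.4],1),"R",ballx("scene",[160+587/4.4,140+247/4.4],-1))
E
```

```text
change at balls 9 1.2008333333333334
jar 1.11
botA 1.42
spat+botB 1.73
beaker 1.34
panel 1.32
spare 1.54
L [0.23809722 0.03630077] R [ 0.23746306 -0.03329686]
```

Both balls measure at gutter x ≈ 238 mm, leaning on their catches and not moving. The bystanders haven't moved either, so I'll hand in.

```bash
python3 -c "
from workcell import bot
print(bot.job_done(), bot.get_obs()['time'])"
```

```text
the job is handed in; nothing more can be done
the job is handed in; nothing more can be done
```

Both balls are at the top of their gutters, each resting behind its catch. I pushed the right ball up first, then the left, using the closed fingertips. I kept pushing until each ball reached the end stop (about 3 N on the right, 7 N on the left), then backed off. I handed the job in at about 23 s.

**Ball positions:** my last pictures put the balls at gutter x = 238.1 mm (left) and 237.5 mm (right), where about 238 mm is expected. They did not move between pictures taken about 1 s apart. I judged that the catches are up from where the balls rest, because the leaf noses are hidden under them.

**Bystanders:** comparing the first and last pictures showed no change beyond noise for the beaker, the jar, both bottles, the spatula, the panel or the spare ball.

**One false start:** my first gripper orientation ran the last joint up to its 180° limit in free air. I turned the gripper half a turn before going near the tester. The model and the wrist camera disagreed by 2–3 mm at first, so I corrected the alignment from the wrist pictures.

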